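# Put the mixed desk things back in their trays

## Robot

A 6-joint arm with a two-finger parallel gripper is mounted at the origin on the work surface; the furniture and walls round the work are solid. World frame = base frame: x ahead of the robot, y to its left, z up, the work surface at z = 0. Lengths are in m, angles in degrees, forces in N, time in s.
With the tool pointing down it reaches from about 0.3 to 0.95 m from the base axis. Payload 3.1 kg.
Tool frame: the origin (TCP) lies between the finger pads; the fingertips stand 14 mm ahead of it and the grasp point (between the pads) lies 5 mm behind it; z points along the fingers, y is the line along which they close (so a half turn about z gives the same grasp; the last joint's range is limited). The gripper opens to 85 mm and grips with 20 to 120 N. Pads are 22 mm wide; open, the fingers measure 114 mm over their backs; the gripper's body (76 mm by 85 mm) begins 54 mm behind the grasp point. The pads swing forward as they close: fully open they stand 13 mm farther back than shut.
Start: joints at [59.834, 17.653, 93.61, -0, 68.738, -3.994], TCP at [0.276, 0.561, 0.245] pointing down, gripper open.
Joint ranges: [-175.34, 175.34], [-45.06, 112.39], [2.9, 150.54], [-68.45, 248.45], [3.09, 151.38], [-168.51, 168.51]. Speed limits (degrees/s): [159.86, 159.86, 180, 180, 180, 180].

## Interface

Orientations are given as a 3x3 rotation matrix whose columns are the frame's x, y, z axes.
In Python, from station import bot gives the robot as it stands.
- The arm moves only by the shell command python3 -m handwheel 'ROWS' [OPENING] [FORCE]. ROWS is a JSON object whose one key "moves" holds a list of rows, each an object with "travel": the shift along the tool's x, y, z in m, a list of three; "spin": the turn about the tool's z in rad. A call has 1 to 20 rows; each row shifts and turns the commanded pose from where the row before left it, along the tool's axes as they then stand; what a row does not reach is not made up. A row lasts 1/10 s, in which the tool goes at most 50 mm and 8.59 degrees, less where a joint would pass 70% of its speed; a pose out of reach is approached as far as the arm can. A call with a gripper value outside its range is refused whole. OPENING is the opening, from 0 (shut) to 1 (fully open), set as the call begins (- or left out, the last holds). The fingers move at their own pace and stop on an object; FORCE is the grip in N (left out, the last holds). Time passes only in rows, so rows that do not move let the fingers close. It gives the time, the measured TCP pose, the force, the opening and the grip force at its end, in the units of the state.
- bot.get_state(): the state, without advancing time (a new reading comes with each control period).
- bot.camera(name): name is "scene" or "top" or "wrist"; returns a dict with "color" (480x640x3 uint8, red, green, blue), "z_map" (480x640 float32, m along the optical axis (not along the pixel's ray), 0 where there is no reading), "fx", "fy", "cx", "cy" (pixels), "origin" and "rotation" of the camera in the world. Camera axes: x right, y down, z forward; pixel columns grow to the right and rows downward; lengths in m; the calibration is good to about 2 mm. A picture is of the moment at which its call begins.
- bot.finish_job(): hands the job in; it is judged then, once.
Trained networks look in the newest picture that a camera, given by its name, has taken for a name from the list of things; names that differ only in an ending like _2 or _b are one class to them, and where a whole thing is asked for, a point or a joint stands for the part that bears it (a point fixed in the world has none). Each returns a list of dicts, best first, with "confidence" (0 to 1); they miss things now and then, are a little off and sometimes report something else, mostly with a low value. They report only what shows in the picture. A call takes as long as a camera call.
- bot.spot_in(camera, label): "point" ([x, y, z] in m, in world coordinates, good to about 4 mm: the middle of the surface that is visible of it).
- bot.outline_of(camera, label): "region" (480x640 bool, what is visible of it).
The state is a dict: "time": time; "joint_pos": joint angles; "joint_vel": joint speeds; "joint_torque": joint torques, N m; "tcp_pos": TCP position; "orientation": TCP orientation; "force": force on the tool from outside, world axes, zero at the start; "moment": the same for the moment, N m; "opening": finger opening in m; "grasp_force": force on a finger pad.
Only numpy, scipy, OpenCV 4.12 (cv2) and the standard library are available. Lean on these libraries where they do the work, as an engineer would, in place of code of your own. Each camera call takes 0.05 s, during which the arm holds its last target. There are 200 camera calls.

## Task

Put away the things lying in front of the three grey trays: both hand stamps in the tray with the ink pad, the glue stick and the correction-tape roller in the tray with the stapler, and the plug in the tray with the charger brick. Everything goes on the tray floor beside what already lies there, the stamps and the glue stick standing upright, the roller and the plug lying flat. Leave the mug and the block of sticky notes where they are.

Things in the scene. Friction and masses are not known exactly. Their poses are not given: they have to be found in the camera images.
- stamp_long: hand stamp standing upright: wooden block 25 (x) x 58 (y) x 18 mm high with an upright turned black knob handle (round, about 24 mm thick at most, from 18 to 70 mm high) on its centre. Origin: centre of the underside, z up. 60 g, loose.
- stamp_short: hand stamp standing upright: wooden block 25 (x) x 46 (y) x 18 mm high with an upright turned red knob handle (round, about 24 mm thick at most, from 18 to 70 mm high) on its centre. Origin: centre of the underside, z up. 60 g, loose.
- glue: glue stick standing upright: round, 26 mm thick, 86 mm high, cap on (it does not come off). Origin: centre of the underside, z up. 35 g, loose.
- roller: blue correction-tape roller lying flat: rounded body 39 mm wide (x) at the middle, 98 mm long (y), 16 mm high, small tip at the -y end. Origin: centre of the underside, z up. 30 g, loose; take it across its 39 mm width at the middle.
- plug: black mains plug lying flat with its pins sideways: 24 mm high; its body runs from x = -14 to +34 mm and is 46 mm wide (y), the pins stick out from x = -14 to -34 mm. Origin: on the underside, 10 mm from the body's middle towards the pins; z up. 90 g, loose; take the body across its 46 mm width.
- stamp_tray: low open grey tray, fixed, the one holding a closed dark-blue ink pad tin (83 x 120 x 15 mm). Outside 190 (x) x 160 (y) mm, 22 mm high; walls and floor 4 mm thick. Origin: centre of the underside; -x is the side with the small card holder, near the robot. Its content is fixed in it, centred at x = +46 mm, long side along y; the floor from x = -91 to +4 mm is free.
- stationery_tray: low open grey tray, fixed, the one holding a red and black stapler (34 x 144 x 57 mm). Outside 190 (x) x 160 (y) mm, 22 mm high; walls and floor 4 mm thick. Origin: centre of the underside; -x is the side with the small card holder, near the robot. Its content is fixed in it, centred at x = +68 mm, long side along y; the floor from x = -91 to +50 mm is free.
- charger_tray: low open grey tray, fixed, the one holding a black laptop charger brick (50 x 115 x 30 mm). Outside 190 (x) x 160 (y) mm, 22 mm high; walls and floor 4 mm thick. Origin: centre of the underside; -x is the side with the small card holder, near the robot. Its content is fixed in it, centred at x = +60 mm, long side along y; the floor from x = -91 to +35 mm is free.
- mug: white mug, a bystander, loose: 81 mm across, 94 mm high. Origin: centre of the underside of its bounding box, handle included.
- sticky_block: square block of sticky notes, a bystander, loose: 75 x 76 x 32 mm. Origin: centre of the underside.

How it is judged:
By the outcome, as a careful person would: the job done as asked, in the order asked, and still so for the second after the job is handed in, with the robot touching nothing.
It also fails if it takes over 128 s, if anything falls off the work surface, if the arm or the gripper's body presses on something with over 40 N, if the wrist force passes 120 N, or if a joint passes its speed limit or range.

## Working session

There is one attempt and no reset: what is moved stays moved. The work goes in short steps, Python scripts to look and compute and a shell command to move; the robot and the scene stay as the last step left them, time stands still between calls to the robot, and variables do not carry over. Pictures are saved under pics/ and viewed, at most 14 in all, crops included, and the job is handed in when it is done.

```bash
ls; mkdir -p pics; python3 - <<'E'
from station import bot
import cv2,numpy as np
s=bot.get_state();print(s['time'],s['tcp_pos'],np.round(s['orientation'],3),s['opening'])
for c in ['scene','top']:
    p=bot.camera(c);cv2.imwrite(f'pics/{c}0.png',p['color'][:,:,::-1]);print(c,p['origin'],np.round(p['rotation'],3),p['fx'])
    for l in ['stamp_long','stamp_short','glue','roller','plug','stamp_tray','stationery_tray','charger_tray','mug','sticky_block']:
        print(l,[(np.round(d['point'],3),round(d['confidence'],2)) for d in bot.spot_in(c,l)][:3])
E
```

```text
pics
0.0 [0.27530291 0.56019712 0.24401499] [[-0.897  0.441 -0.001]
 [ 0.441  0.897 -0.002]
 [ 0.    -0.002 -1.   ]] 0.08522559271765529
scene [-0.27295335 -0.63412107  0.62614577] [[ 0.703 -0.334  0.628]
 [-0.711 -0.337  0.617]
 [ 0.005 -0.88  -0.475]] 458.37948798944103
stamp_long [(array([ 0.426, -0.063,  0.016]), 0.56)]
stamp_short [(array([ 0.399, -0.191,  0.018]), 0.67)]
glue [(array([0.418, 0.168, 0.049]), 0.67)]
roller [(array([0.448, 0.071, 0.014]), 0.84)]
plug [(array([0.358, 0.279, 0.02 ]), 0.66)]
stamp_tray []
stationery_tray [(array([ 0.643, -0.295,  0.008]), 0.67)]
charger_tray [(array([ 0.616, -0.018,  0.013]), 0.64)]
mug [(array([0.501, 0.444, 0.058]), 0.66)]
sticky_block [(array([ 0.359, -0.293,  0.033]), 0.76)]
top [0.28026096 0.09450133 1.20621024] [[-0.005 -0.985  0.172]
 [-1.     0.005 -0.004]
 [ 0.003 -0.172 -0.985]] 464.96142237642937
stamp_long [(array([ 0.43 , -0.056,  0.019]), 0.57)]
stamp_short [(array([ 0.412, -0.177,  0.02 ]), 0.51)]
glue [(array([ 0.409, -0.174,  0.019]), 0.18)]
roller [(array([0.454, 0.076, 0.019]), 0.97)]
plug [(array([0.36 , 0.289, 0.018]), 0.66)]
stamp_tray [(array([0.621, 0.272, 0.003]), 0.79)]
stationery_tray []
charger_tray [(array([ 0.62 , -0.007,  0.007]), 0.83)]
mug [(array([0.519, 0.474, 0.049]), 0.89)]
sticky_block [(array([ 0.371, -0.282,  0.033]), 0.56)]
```

View pics/top0.png

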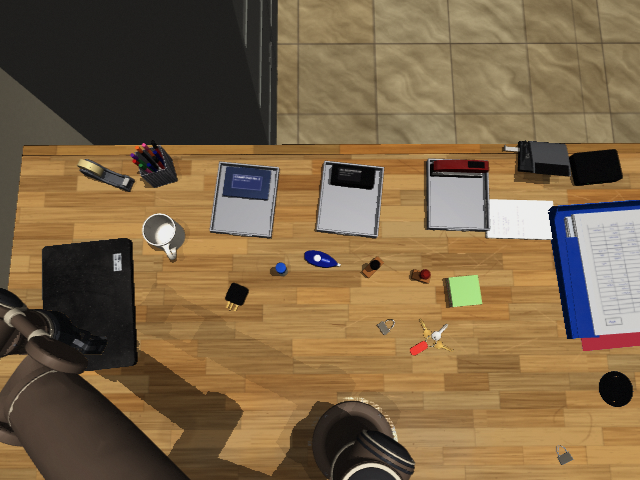

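View pics/scene0.png

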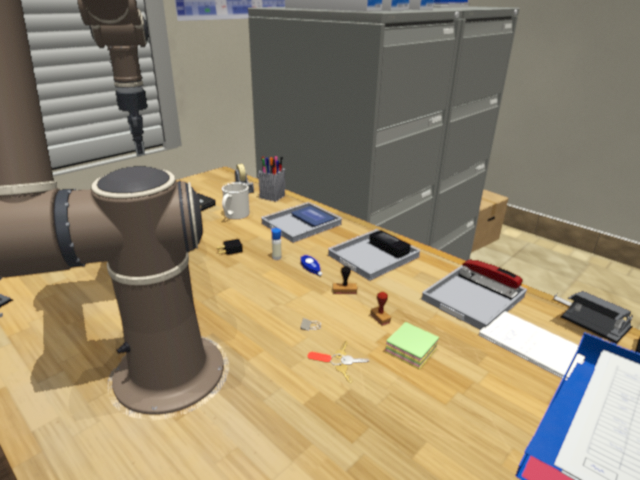

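The top view shows the trays left to right as ink pad (245,200), charger (350,200) and stapler (458,195). The plug is at (236,294), glue (280,269), roller (321,259), long stamp (372,266) and short stamp (421,275). The scene view confirms all of them are standing or lying as described.

```bash
cat > h.py <<'E'
from station import bot
import cv2,numpy as np
def cloud(p):
    z=p['z_map'];v,u=np.mgrid[:480,:640]
    P=np.stack([(u-p['cx'])/p['fx']*z,(v-p['cy'])/p['fy']*z,z],-1)@np.array(p['rotation']).T+p['origin']
    P[z==0]=np.nan;return P
def rect(Q):
    (cx,cy),(w,h),a=cv2.minAreaRect(Q[:,:2].astype(np.float32));
    if w<h:w,h,a=h,w,a+90   # a = angle of long side from world x
    return f'c=({cx:.3f},{cy:.3f}) {w*1e3:.0f}x{h*1e3:.0f} long@{(a+90)%180-90:.1f}'
E
python3 - <<'E'
from h import *
from scipy import ndimage as nd
p=bot.camera('top');P=cloud(p);z=P[...,2]
print('table z',np.nanmedian(z[280:300,300:340]))
# blobs above table in object and tray area
m=(z>.008)&(P[...,0]>.3)&(P[...,0]<.52)&(P[...,1]>-.35)&(P[...,1]<.4)
lab,n=nd.label(m)
for i in range(1,n+1):
    Q=P[lab==i]
    if len(Q)>15: 
        t=Q[Q[:,2]>Q[:,2].max()-.008]
        lo=Q[Q[:,2]<.026]
        print(len(Q),rect(Q),'top',np.round(t.mean(0),3),'low',rect(lo) if len(lo)>4 else '')
for name,y0 in [('stamp',.27),('charger',0),('stationery',-.28)]:
    m=(z>.012)&(z<.03)&(P[...,0]>.5)&(P[...,0]<.78)&(abs(P[...,1]-y0)<.13)
    lab,n=nd.label(m,np.ones((3,3)));k=np.argmax(nd.sum(m,lab,range(1,n+1)))+1
    m2=(z>.002)&(P[...,0]>.5)&(P[...,0]<.78)&(abs(P[...,1]-y0)<.13)
    print(name,rect(P[lab==k]),rect(P[m2&(z<.035)]))
E
```

```text
table z 0.0007330486764793864
97 c=(0.515,0.258) 106x9 long@-89.9 top [0.516 0.239 0.025] low c=(0.519,0.258) 105x9 long@86.0
95 c=(0.515,-0.027) 88x10 long@89.9 top [ 0.516 -0.036  0.024] low c=(0.515,-0.027) 88x10 long@89.9
401 c=(0.452,0.073) 96x39 long@71.9 top [0.453 0.08  0.018] low c=(0.452,0.073) 96x39 long@71.9
222 c=(0.431,-0.057) 57x24 long@-45.7 top [ 0.431 -0.057  0.069] low c=(0.431,-0.057) 57x24 long@-45.7
120 c=(0.421,0.174) 24x23 long@88.4 top [0.421 0.175 0.089] low c=(0.415,0.171) 22x6 long@-57.8
211 c=(0.407,-0.180) 46x25 long@70.7 top [ 0.408 -0.18   0.069] low c=(0.407,-0.180) 46x25 long@70.7
956 c=(0.368,-0.287) 79x74 long@-84.6 top [ 0.367 -0.286  0.034] low c=(0.351,-0.269) 96x55 long@54.1
395 c=(0.355,0.295) 67x46 long@-23.3 top [0.364 0.29  0.026] low c=(0.355,0.295) 67x46 long@-23.3
stamp c=(0.613,0.276) 194x162 long@-5.7 c=(0.636,0.270) 272x259 long@0.1
charger c=(0.613,-0.003) 194x161 long@-7.0 c=(0.636,-0.001) 271x258 long@-0.2
stationery c=(0.615,-0.310) 210x207 long@-2.3 c=(0.635,-0.280) 271x260 long@0.0
```

```bash
python3 - <<'E'
from h import *
p=bot.camera('top');P=cloud(p);z=P[...,2]
m=(z>.012)&(z<.03)&(P[...,0]>.5)&(P[...,0]<.73)&(P[...,1]<-.18)&(P[...,1]>-.375)
Q=P[m];print(rect(Q),Q[:,:2].min(0),Q[:,:2].max(0))
s=Q[(Q[:,0]<.68)];L=s[s[:,1]>-.25];R=s[s[:,1]<-.31]
for S in (L,R): print(np.polyfit(S[:,0],S[:,1],1),len(S), np.percentile(S[:,1],[5,50,95]))
N=Q[(Q[:,0]<.55)&(abs(Q[:,1]+.28)<.06)];print(np.polyfit(N[:,1],N[:,0],1))
for c in ['stapler']:
  W=P[(z>.04)&(P[...,0]>.6)&(P[...,0]<.76)&(P[...,1]<-.18)&(P[...,1]>-.39)];print(rect(W))
E
```

```text
c=(0.616,-0.293) 210x173 long@-2.4 [ 0.50785179 -0.3748874 ] [ 0.72419608 -0.2032555 ]
[-0.02223016 -0.20174357] 193 [-0.24382839 -0.20929495 -0.20460757]
[-0.01682218 -0.34776627] 291 [-0.37224489 -0.36306296 -0.32044789]
[0.04035679 0.54222675]
c=(0.691,-0.291) 140x31 long@87.9
```

```bash
cat >> h.py <<'E'
T={'stamp':(.615,.276,-5.7),'charger':(.615,-.003,-7.),'stationery':(.620,-.287,-2.2)}
def tray(t,x,y):
    a=np.radians(T[t][2]);return (T[t][0]+x*np.cos(a)-y*np.sin(a),T[t][1]+x*np.sin(a)+y*np.cos(a))
def plan(x,y,yaw,z=None,wrap=True):
    """spin first, then travel, in tool axes; yaw = world yaw (deg) of tool y"""
    s=bot.get_state();R=np.array(s['orientation']);p=np.array(s['tcp_pos'])
    y0=np.degrees(np.arctan2(R[1,1],R[0,1]));d=yaw-y0
    if wrap:d=(d+90)%180-90
    a=np.radians(y0+d);w=np.array([x,y])-p[:2]
    ty=np.array([np.cos(a),np.sin(a)]);tx=np.array([-ty[1],ty[0]])
    print(f"t={s['time']:.1f} tcp={np.round(p,3)} yaw={y0:.1f} tilt={np.degrees(np.arccos(-R[2,2])):.1f} open={s['opening']:.3f} grip={s['grasp_force']:.0f} | spin {-np.radians(d):.3f} rad, travel x {w@tx*1e3:.1f} y {w@ty*1e3:.1f} mm"+(f" dz(down) {(p[2]-z)*1e3:.1f}" if z is not None else ''))
E
python3 -c "
from h import *
plan(.431,-.057,44.3,.049)"
```

```text
t=1.2 tcp=[0.276 0.561 0.245] yaw=63.8 tilt=0.0 open=0.085 grip=0 | spin 0.341 rad, travel x -550.7 y -320.4 mm dz(down) 196.3
```

```bash
python3 -m handwheel '{"moves":[{"travel":[0,0,0.01],"spin":0.114},{"travel":[0,0,0.01],"spin":0.114},{"travel":[0,0,0.01],"spin":0.113},{"travel":[-0.02,-0.012,0],"spin":0},{"travel":[-0.034,-0.02,0],"spin":0},{"travel":[-0.034,-0.02,0],"spin":0},{"travel":[-0.034,-0.02,0],"spin":0},{"travel":[-0.034,-0.02,0],"spin":0},{"travel":[-0.034,-0.02,0],"spin":0},{"travel":[-0.034,-0.02,0],"spin":0},{"travel":[-0.034,-0.02,0],"spin":0},{"travel":[-0.034,-0.02,0],"spin":0},{"travel":[-0.034,-0.02,0],"spin":0},{"travel":[-0.034,-0.02,0],"spin":0},{"travel":[-0.034,-0.02,0],"spin":0},{"travel":[-0.034,-0.02,0],"spin":0},{"travel":[-0.034,-0.02,0],"spin":0},{"travel":[-0.034,-0.02,0],"spin":0},{"travel":[-0.034,-0.02,0],"spin":0}]}' 0.7
python3 - <<'E'
from h import *
plan(.431,-.057,44.3,.049)
p=bot.camera('wrist');cv2.imwrite('pics/w1.png',p['color'][:,:,::-1]);P=cloud(p);z=P[...,2]
for l in ['stamp_long','stamp_short','glue','roller']:
    for d in bot.outline_of('wrist',l)[:1]:
        Q=P[d['region']];Q=Q[(Q[:,2]>.006)];k=Q[Q[:,2]>Q[:,2].max()-.008];print(l,rect(Q),'top',np.round(k.mean(0),3))
E
```

```text
time: 3.1
tcp_pos: [0.4228, -0.038, 0.2157]
orientation: [[-0.698, 0.716, 0.001], [0.716, 0.698, -0.0], [-0.001, 0.001, -1.0]]
force: [0.9, 0.5, -0.5]
opening: 0.0596
grasp_force: 0.0
t=3.1 tcp=[ 0.423 -0.038  0.216] yaw=44.3 tilt=0.1 open=0.060 grip=0 | spin -0.000 rad, travel x -19.3 y -7.4 mm dz(down) 166.7
stamp_long c=(0.433,-0.058) 57x25 long@-45.6 top [ 0.433 -0.057  0.066]
stamp_short c=(0.408,-0.129) 147x36 long@-88.2 top [ 0.387 -0.063  0.225]
glue c=(0.426,0.171) 26x19 long@12.5 top [0.428 0.169 0.084]
roller c=(0.454,0.072) 97x38 long@70.2 top [0.455 0.078 0.015]
```

View pics/w1.png

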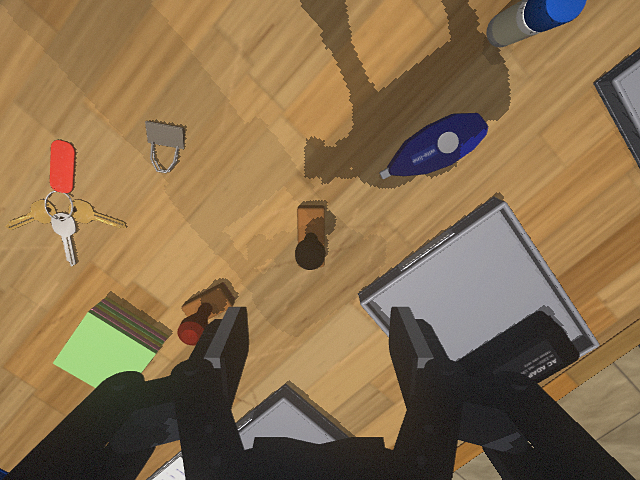

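The wrist view shows the long stamp at (311,235), between the fingers' line, and the roller at (437,145). Both match the top-view fit.

```bash
python3 -m handwheel '{"moves":[{"travel":[-0.02,-0.007,0],"spin":0},{"travel":[0,0,0.03],"spin":0},{"travel":[0,0,0.04],"spin":0},{"travel":[0,0,0.04],"spin":0},{"travel":[0,0,0.03],"spin":0},{"travel":[0,0,0.017],"spin":0},{"travel":[0,0,0.01],"spin":0},{"travel":[0,0,0],"spin":0},{"travel":[0,0,0],"spin":0}]}'; python3 -c "
from h import *
plan(.432,-.057,44.3,.049)"
```

```text
time: 4.25
tcp_pos: [0.4321, -0.055, 0.0489]
orientation: [[-0.699, 0.715, 0.001], [0.715, 0.699, -0.0], [-0.001, 0.001, -1.0]]
force: [-0.3, 0.4, 0.1]
opening: 0.0595
grasp_force: 0.0
t=4.2 tcp=[ 0.432 -0.055  0.049] yaw=44.4 tilt=0.1 open=0.060 grip=0 | spin 0.001 rad, travel x -1.4 y -1.4 mm dz(down) -0.1
```

```bash
python3 -m handwheel '{"moves":[{"travel":[-0.001,-0.001,0],"spin":0},{"travel":[0,0,0],"spin":0},{"travel":[0,0,0],"spin":0},{"travel":[0,0,0],"spin":0},{"travel":[0,0,0],"spin":0},{"travel":[0,0,0],"spin":0},{"travel":[0,0,0],"spin":0},{"travel":[0,0,0],"spin":0},{"travel":[0,0,-0.01],"spin":0},{"travel":[0,0,-0.02],"spin":0},{"travel":[0,0,-0.03],"spin":0.1},{"travel":[0,0,-0.03],"spin":0.14},{"travel":[0,0,-0.02],"spin":0.14},{"travel":[0,0,0],"spin":0.14},{"travel":[0,0,0],"spin":0.14},{"travel":[0,0,0],"spin":0.14},{"travel":[0,0,0],"spin":0.07}]}' 0 40; python3 -c "
from h import *
x,y=tray('stamp',-.045,.036);print(x,y)
plan(x,y,-5.7,.054)"
```

```text
time: 5.95
tcp_pos: [0.4311, -0.0569, 0.1587]
orientation: [[0.101, 0.995, 0.0], [0.995, -0.101, -0.0], [0.0, 0.0, -1.0]]
force: [-0.2, 0.9, -0.7]
opening: 0.0227
grasp_force: 39.3
0.5737980103425159 0.3162913892570679
t=6.0 tcp=[ 0.431 -0.057  0.159] yaw=-5.8 tilt=0.0 open=0.023 grip=39 | spin -0.002 rad, travel x 385.6 y 104.9 mm dz(down) 104.7
```

```bash
python3 -m handwheel '{"moves":[{"travel":[0.02,0.005,0],"spin":0},{"travel":[0.035,0.0095,0],"spin":0},{"travel":[0.035,0.0095,0],"spin":0},{"travel":[0.035,0.0095,0],"spin":0},{"travel":[0.035,0.0095,0],"spin":0},{"travel":[0.035,0.0095,0],"spin":0},{"travel":[0.035,0.0095,0],"spin":0},{"travel":[0.035,0.0095,0],"spin":0},{"travel":[0.035,0.0095,0],"spin":0},{"travel":[0.035,0.0095,0],"spin":0},{"travel":[0.03,0.009,0],"spin":0},{"travel":[0.02,0.006,0],"spin":0},{"travel":[0,0,0],"spin":0},{"travel":[0,0,0.02],"spin":0},{"travel":[0,0,0.03],"spin":0},{"travel":[0,0,0.02],"spin":0},{"travel":[0,0,0.01],"spin":0},{"travel":[0,0,0.005],"spin":0},{"travel":[0,0,0],"spin":0},{"travel":[0,0,0],"spin":0}]}'; python3 -c "
from h import *
x,y=tray('stamp',-.045,.036)
plan(x,y,-5.7,.054)
p=bot.camera('wrist');cv2.imwrite('pics/w2.png',p['color'][:,:,::-1])"
```

```text
time: 7.95
tcp_pos: [0.5746, 0.3162, 0.0746]
orientation: [[0.097, 0.995, 0.002], [0.995, -0.097, 0.001], [0.001, 0.002, -1.0]]
force: [0.1, 1.0, 0.1]
opening: 0.0225
grasp_force: 39.3
t=8.0 tcp=[0.575 0.316 0.075] yaw=-5.6 tilt=0.1 open=0.023 grip=39 | spin 0.002 rad, travel x 0.0 y -0.8 mm dz(down) 20.6
```

View pics/w2.png

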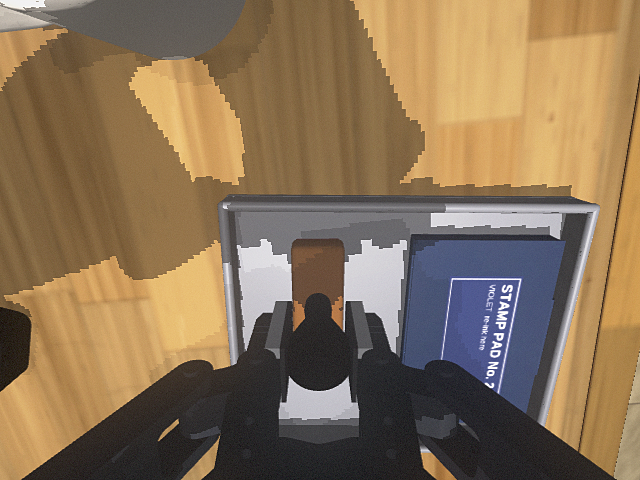

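The stamp hangs upright and aligned in the tray's free part: block at (318,280), ink pad to the right, clear of the walls.

```bash
python3 -m handwheel '{"moves":[{"travel":[0,0,0.01],"spin":0},{"travel":[0,0,0.007],"spin":0},{"travel":[0,0,0.003],"spin":0},{"travel":[0,0,0.001],"spin":0},{"travel":[0,0,0],"spin":0},{"travel":[0,0,0],"spin":0}]}' && python3 -m handwheel '{"moves":[{"travel":[0,0,0],"spin":0},{"travel":[0,0,0],"spin":0},{"travel":[0,0,0],"spin":0},{"travel":[0,0,0],"spin":0},{"travel":[0,0,0],"spin":0},{"travel":[0,0,-0.02],"spin":0},{"travel":[0,0,-0.03],"spin":0},{"travel":[0,0,-0.04],"spin":0},{"travel":[0,0,-0.03],"spin":0}]}' 0.6
python3 -c "
from h import *
x,y=tray('stamp',-.045,.036)
plan(.4075,-.180,-19.3,.049)
"
```

```text
time: 8.6
tcp_pos: [0.5734, 0.3158, 0.0535]
orientation: [[0.097, 0.995, -0.001], [0.995, -0.097, -0.001], [-0.001, -0.001, -1.0]]
force: [-3.1, -1.6, 7.8]
opening: 0.0228
grasp_force: 40.0
time: 9.5
tcp_pos: [0.5742, 0.3163, 0.1743]
orientation: [[0.097, 0.995, 0.002], [0.995, -0.097, 0.001], [0.001, 0.001, -1.0]]
force: [0.5, 0.2, -0.5]
opening: 0.0513
grasp_force: 0.0
t=9.5 tcp=[0.574 0.316 0.174] yaw=-5.6 tilt=0.1 open=0.051 grip=0 | spin 0.240 rad, travel x -523.5 y 6.7 mm dz(down) 125.3
```

```bash
python3 -m handwheel '{"moves":[{"travel":[0,0,0],"spin":0.12},{"travel":[0,0,0],"spin":0.12},{"travel":[-0.025,0,0],"spin":0},{"travel":[-0.04,0.0005,0],"spin":0},{"travel":[-0.04,0.0005,0],"spin":0},{"travel":[-0.04,0.0005,0],"spin":0},{"travel":[-0.04,0.0005,0],"spin":0},{"travel":[-0.04,0.0005,0],"spin":0},{"travel":[-0.04,0.0005,0],"spin":0},{"travel":[-0.04,0.0005,0],"spin":0},{"travel":[-0.04,0.0005,0],"spin":0},{"travel":[-0.04,0.0005,0],"spin":0},{"travel":[-0.04,0.0005,0],"spin":0},{"travel":[-0.04,0.0005,0],"spin":0},{"travel":[-0.035,0.0005,0],"spin":0},{"travel":[-0.022,0.0005,0],"spin":0},{"travel":[0,0,0.02],"spin":0},{"travel":[0,0,0],"spin":0}]}'
python3 - <<'E'
from h import *
plan(.4075,-.180,-19.3,.049)
p=bot.camera('wrist');P=cloud(p)
for l in ['stamp_short']:
    for d in bot.outline_of('wrist',l)[:2]:
        Q=P[d['region']];Q=Q[(Q[:,2]>.006)&(Q[:,2]<.08)];k=Q[Q[:,2]>Q[:,2].max()-.008];print(l,d['confidence'],rect(Q),'top',np.round(k.mean(0),3))
E
```

```text
time: 11.3
tcp_pos: [0.4052, -0.1786, 0.1506]
orientation: [[0.333, 0.943, -0.004], [0.943, -0.333, 0.002], [0.001, -0.004, -1.0]]
force: [-0.4, 0.2, -0.1]
opening: 0.0515
grasp_force: 0.0
t=11.3 tcp=[ 0.405 -0.179  0.151] yaw=-19.4 tilt=0.3 open=0.051 grip=0 | spin -0.002 rad, travel x -0.6 y 2.6 mm dz(down) 101.6
stamp_short 0.65 c=(0.411,-0.176) 36x25 long@71.9 top [ 0.41  -0.18   0.066]
stamp_short 0.48 c=(0.371,-0.287) 77x75 long@-84.7 top [ 0.371 -0.285  0.031]
```

```bash
python3 -m handwheel '{"moves":[{"travel":[0,0.003,0.02],"spin":0},{"travel":[0,0,0.03],"spin":0},{"travel":[0,0,0.03],"spin":0},{"travel":[0,0,0.015],"spin":0},{"travel":[0,0,0.006],"spin":0},{"travel":[0,0,0],"spin":0},{"travel":[0,0,0],"spin":0}]}' && python3 -m handwheel '{"moves":[{"travel":[0,0,0],"spin":0},{"travel":[0,0,0],"spin":0},{"travel":[0,0,0],"spin":0},{"travel":[0,0,0],"spin":0},{"travel":[0,0,0],"spin":0},{"travel":[0,0,0],"spin":0},{"travel":[0,0,0],"spin":0},{"travel":[0,0,-0.01],"spin":0},{"travel":[0,0,-0.02],"spin":0},{"travel":[0,0,-0.03],"spin":-0.08},{"travel":[0,0,-0.03],"spin":-0.08},{"travel":[0,0,-0.02],"spin":-0.08},{"travel":[0,0,-0.01],"spin":0},{"travel":[0,0,0],"spin":0}]}' 0 40; python3 -c "
from h import *
x,y=tray('stamp',-.045,-.038);print(x,y)
plan(x,y,-5.7,.054)"
```

```text
time: 12.1
tcp_pos: [0.4112, -0.18, 0.0523]
orientation: [[0.33, 0.944, 0.002], [0.944, -0.33, -0.001], [-0.0, 0.002, -1.0]]
force: [0.4, -0.5, -0.1]
opening: 0.0514
grasp_force: 0.0
time: 13.5
tcp_pos: [0.411, -0.1803, 0.1729]
orientation: [[0.099, 0.995, 0.003], [0.995, -0.099, -0.002], [-0.001, 0.003, -1.0]]
force: [-0.3, -0.4, -0.2]
opening: 0.0221
grasp_force: 39.3
0.5664483488614865 0.24265727707993717
t=13.5 tcp=[ 0.411 -0.18   0.173] yaw=-5.7 tilt=0.2 open=0.022 grip=39 | spin 0.001 rad, travel x 436.3 y 112.7 mm dz(down) 118.9
```

```bash
python3 -m handwheel '{"moves":[{"travel":[0.02,0.005,0],"spin":0},{"travel":[0.036,0.0093,0],"spin":0},{"travel":[0.036,0.0093,0],"spin":0},{"travel":[0.036,0.0093,0],"spin":0},{"travel":[0.036,0.0093,0],"spin":0},{"travel":[0.036,0.0093,0],"spin":0},{"travel":[0.036,0.0093,0],"spin":0},{"travel":[0.036,0.0093,0],"spin":0},{"travel":[0.036,0.0093,0],"spin":0},{"travel":[0.036,0.0093,0],"spin":0},{"travel":[0.036,0.0093,0],"spin":0},{"travel":[0.033,0.0085,0],"spin":0},{"travel":[0.02,0.006,0],"spin":0},{"travel":[0.003,0,0],"spin":0},{"travel":[0,0,0.03],"spin":0},{"travel":[0,0,0.03],"spin":0},{"travel":[0,0,0.025],"spin":0},{"travel":[0,0,0.01],"spin":0},{"travel":[0,0,0],"spin":0},{"travel":[0,0,0],"spin":0}]}'; python3 -c "
from h import *
x,y=tray('stamp',-.045,-.038)
plan(x,y,-5.7,.0563)
p=bot.camera('wrist');cv2.imwrite('pics/w3.png',p['color'][:,:,::-1])"
```

```text
time: 15.5
tcp_pos: [0.5646, 0.243, 0.0767]
orientation: [[0.098, 0.995, 0.0], [0.995, -0.098, -0.0], [0.0, 0.0, -1.0]]
force: [0.1, 1.0, 0.7]
opening: 0.0225
grasp_force: 39.3
t=15.5 tcp=[0.565 0.243 0.077] yaw=-5.6 tilt=0.0 open=0.022 grip=39 | spin 0.002 rad, travel x -0.1 y 1.9 mm dz(down) 20.4
```

View pics/w3.png

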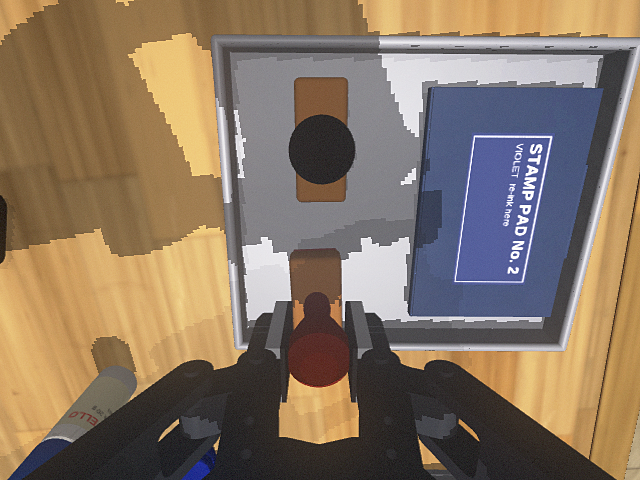

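The long stamp stands at (321,148). The short stamp's block is at (316,275), inside the tray, aligned and with clear space around it.

```bash
python3 -m handwheel '{"moves":[{"travel":[0,0.001,0.01],"spin":0},{"travel":[0,0,0.007],"spin":0},{"travel":[0,0,0.003],"spin":0},{"travel":[0,0,0.001],"spin":0},{"travel":[0,0,0],"spin":0},{"travel":[0,0,0],"spin":0}]}' && python3 -m handwheel '{"moves":[{"travel":[0,0,0],"spin":0},{"travel":[0,0,0],"spin":0},{"travel":[0,0,0],"spin":0},{"travel":[0,0,0],"spin":0},{"travel":[0,0,0],"spin":0},{"travel":[0,0,-0.02],"spin":0},{"travel":[0,0,-0.03],"spin":0},{"travel":[0,0,-0.04],"spin":0},{"travel":[0,0,-0.03],"spin":0},{"travel":[0,0,0],"spin":0}]}' 0.65
python3 - <<'E'
from h import *
plan(.424,.172,-5.7,.055)
p=bot.camera('wrist');P=cloud(p)
for c in ('wrist','top'):
  p=bot.camera(c);P=cloud(p)
  m=(P[...,2]>.03)&(np.hypot(P[...,0]-.424,P[...,1]-.172)<.03)&(P[...,2]<.1)
  Q=P[m];k=Q[Q[:,2]>Q[:,2].max()-.006];print(c,rect(Q),'top',np.round(k.mean(0),3),rect(k))
E
```

```text
time: 16.15
tcp_pos: [0.5652, 0.2432, 0.0566]
orientation: [[0.097, 0.995, -0.001], [0.995, -0.097, -0.0], [-0.0, -0.001, -1.0]]
force: [-3.2, -1.2, 6.8]
opening: 0.0225
grasp_force: 40.0
time: 17.15
tcp_pos: [0.5692, 0.2446, 0.1813]
orientation: [[0.097, 0.995, 0.011], [0.995, -0.097, 0.004], [0.005, 0.01, -1.0]]
force: [0.7, 0.4, -0.3]
opening: 0.0557
grasp_force: 0.0
t=17.1 tcp=[0.569 0.245 0.181] yaw=-5.6 tilt=0.7 open=0.056 grip=0 | spin 0.003 rad, travel x -86.7 y -137.2 mm dz(down) 126.3
wrist c=(0.426,0.178) 25x20 long@-4.0 top [0.426 0.179 0.084] c=(0.426,0.179) 25x19 long@-0.4Traceback (most recent call last):
  File "<stdin>", line 7, in <module>
    return umr_maximum(a, axis, None, out, keepdims, initial, where)
ValueError: zero-size array to reduction operation maximum which has no identity
```

```bash
python3 -m handwheel '{"moves":[{"travel":[-0.015,-0.025,0],"spin":0},{"travel":[-0.024,-0.038,0],"spin":0},{"travel":[-0.024,-0.038,0],"spin":0},{"travel":[-0.014,-0.025,0],"spin":0},{"travel":[-0.005,-0.01,0],"spin":0},{"travel":[0,0,0],"spin":0},{"travel":[0,0,0],"spin":0}]}'
python3 - <<'E'
from h import *
p=bot.camera('wrist');P=cloud(p)
m=(P[...,2]>.03)&(np.hypot(P[...,0]-.424,P[...,1]-.175)<.03)&(P[...,2]<.1)
Q=P[m];k=Q[Q[:,2]>Q[:,2].max()-.006];print(rect(Q),'top',np.round(k.mean(0),3),rect(k))
plan(.4245,.176,-5.7,.055)
E
```

```text
time: 18.0
tcp_pos: [0.4231, 0.1752, 0.1752]
orientation: [[0.097, 0.995, 0.001], [0.995, -0.097, 0.0], [0.001, 0.001, -1.0]]
force: [0.6, 0.3, 0.5]
opening: 0.0557
grasp_force: 0.0
c=(0.425,0.175) 25x25 long@12.8 top [0.425 0.176 0.084] c=(0.425,0.175) 25x25 long@-82.0
t=18.1 tcp=[0.424 0.175 0.175] yaw=-5.6 tilt=0.1 open=0.055 grip=0 | spin 0.003 rad, travel x 0.8 y 0.9 mm dz(down) 120.5
```

```bash
python3 -m handwheel '{"moves":[{"travel":[0.001,0.001,0.02],"spin":0},{"travel":[0,0,0.03],"spin":0},{"travel":[0,0,0.035],"spin":0},{"travel":[0,0,0.025],"spin":0},{"travel":[0,0,0.01],"spin":0},{"travel":[0,0,0],"spin":0},{"travel":[0,0,0],"spin":0}]}' && python3 -m handwheel '{"moves":[{"travel":[0,0,0],"spin":0},{"travel":[0,0,0],"spin":0},{"travel":[0,0,0],"spin":0},{"travel":[0,0,0],"spin":0},{"travel":[0,0,0],"spin":0},{"travel":[0,0,0],"spin":0},{"travel":[0,0,0],"spin":0},{"travel":[0,0,-0.01],"spin":0},{"travel":[0,0,-0.02],"spin":0},{"travel":[0,0,-0.03],"spin":-0.03},{"travel":[0,0,-0.03],"spin":-0.03},{"travel":[0,0,-0.03],"spin":0},{"travel":[0,0,-0.01],"spin":0},{"travel":[0,0,0],"spin":0}]}' 0 35; python3 -c "
from h import *
x,y=tray('stationery',-.03,.055);print(x,y)
plan(x,y,-2.2,.06)"
```

```text
time: 18.75
tcp_pos: [0.4245, 0.1761, 0.0559]
orientation: [[0.097, 0.995, 0.002], [0.995, -0.097, 0.0], [0.001, 0.002, -1.0]]
force: [0.8, 0.3, 0.3]
opening: 0.0553
grasp_force: 0.0
time: 20.15
tcp_pos: [0.4242, 0.176, 0.187]
orientation: [[0.037, 0.999, 0.004], [0.999, -0.037, 0.001], [0.001, 0.004, -1.0]]
force: [0.2, -0.3, -0.2]
opening: 0.0248
grasp_force: 34.4
0.592133442007495 -0.23088890532479023
t=20.1 tcp=[0.424 0.176 0.187] yaw=-2.1 tilt=0.2 open=0.025 grip=34 | spin 0.001 rad, travel x -400.1 y 183.5 mm dz(down) 127.0
```

```bash
python3 -m handwheel '{"moves":[{"travel":[-0.018,0.008,0],"spin":0},{"travel":[-0.033,0.015,0],"spin":0},{"travel":[-0.033,0.015,0],"spin":0},{"travel":[-0.033,0.015,0],"spin":0},{"travel":[-0.033,0.015,0],"spin":0},{"travel":[-0.033,0.015,0],"spin":0},{"travel":[-0.033,0.015,0],"spin":0},{"travel":[-0.033,0.015,0],"spin":0},{"travel":[-0.033,0.015,0],"spin":0},{"travel":[-0.033,0.015,0],"spin":0},{"travel":[-0.033,0.015,0],"spin":0},{"travel":[-0.03,0.015,0],"spin":0},{"travel":[-0.02,0.008,0],"spin":0},{"travel":[-0.002,0,0],"spin":0},{"travel":[0,0,0.03],"spin":0},{"travel":[0,0,0.03],"spin":0},{"travel":[0,0,0.025],"spin":0},{"travel":[0,0,0.01],"spin":0},{"travel":[0,0,0],"spin":0},{"travel":[0,0,0],"spin":0}]}'; python3 - <<'E'
from h import *
x,y=tray('stationery',-.03,.055)
plan(x,y,-2.2,.06)
p=bot.camera('wrist');cv2.imwrite('pics/w4.png',p['color'][:,:,::-1])
E
```

```text
time: 22.15
tcp_pos: [0.5893, -0.2304, 0.0905]
orientation: [[0.037, 0.999, 0.0], [0.999, -0.037, 0.0], [0.0, 0.0, -1.0]]
force: [0.2, -0.3, 0.2]
opening: 0.0247
grasp_force: 34.4
t=22.1 tcp=[ 0.589 -0.23   0.091] yaw=-2.1 tilt=0.0 open=0.025 grip=34 | spin 0.002 rad, travel x -0.4 y 2.8 mm dz(down) 30.5
```

View pics/w4.png

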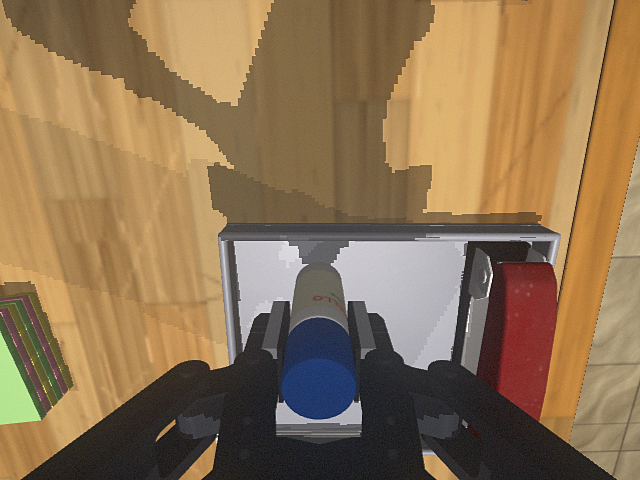

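The glue stick is over the tray's left end at (320,300), upright and clear of the wall at row 238 and the stapler at (515,340).

```bash
python3 -m handwheel '{"moves":[{"travel":[-0.003,0.002,0.01],"spin":0},{"travel":[0,0,0.01],"spin":0},{"travel":[0,0,0.006],"spin":0},{"travel":[0,0,0.003],"spin":0},{"travel":[0,0,0.002],"spin":0},{"travel":[0,0,0.001],"spin":0},{"travel":[0,0,0],"spin":0},{"travel":[0,0,0],"spin":0}]}' && python3 -m handwheel '{"moves":[{"travel":[0,0,0],"spin":0},{"travel":[0,0,0],"spin":0},{"travel":[0,0,0],"spin":0},{"travel":[0,0,0],"spin":0},{"travel":[0,0,0],"spin":0},{"travel":[0,0,-0.02],"spin":0},{"travel":[0,0,-0.03],"spin":0},{"travel":[0,0,-0.04],"spin":0},{"travel":[0,0,-0.04],"spin":0},{"travel":[0,0,0],"spin":0},{"travel":[0,0,0],"spin":0}]}' 0.6
python3 - <<'E'
from h import *
plan(.453,.073,-19,.02)
E
```

```text
time: 23.0
tcp_pos: [0.5905, -0.2338, 0.0607]
orientation: [[0.037, 0.999, -0.002], [0.999, -0.037, 0.001], [0.0, -0.002, -1.0]]
force: [-6.4, 1.9, 13.4]
opening: 0.0244
grasp_force: 36.3
time: 24.1
tcp_pos: [0.5919, -0.2343, 0.1899]
orientation: [[0.037, 0.999, 0.003], [0.999, -0.037, -0.001], [-0.001, 0.003, -1.0]]
force: [-0.9, 0.3, -0.1]
opening: 0.051
grasp_force: 0.0
t=24.1 tcp=[ 0.592 -0.234  0.19 ] yaw=-2.1 tilt=0.2 open=0.051 grip=0 | spin 0.295 rad, travel x 245.3 y -231.4 mm dz(down) 169.9
```

```bash
python3 -m handwheel '{"moves":[{"travel":[0,0,0],"spin":0.148},{"travel":[0,0,0],"spin":0.147},{"travel":[0.018,-0.017,0],"spin":0},{"travel":[0.029,-0.027,0],"spin":0},{"travel":[0.029,-0.027,0],"spin":0},{"travel":[0.029,-0.027,0],"spin":0},{"travel":[0.029,-0.027,0],"spin":0},{"travel":[0.029,-0.027,0],"spin":0},{"travel":[0.029,-0.027,0],"spin":0},{"travel":[0.029,-0.027,0],"spin":0},{"travel":[0.018,-0.018,0],"spin":0},{"travel":[0.006,-0.007,0.02],"spin":0},{"travel":[0,0,0.03],"spin":0},{"travel":[0,0,0.02],"spin":0},{"travel":[0,0,0],"spin":0},{"travel":[0,0,0],"spin":0}]}' 0.72
python3 - <<'E'
from h import *
p=bot.camera('wrist');P=cloud(p);cv2.imwrite('pics/w5.png',p['color'][:,:,::-1])
for d in bot.outline_of('wrist','roller')[:1]:
    Q=P[d['region']];Q=Q[(Q[:,2]>.006)&(Q[:,2]<.03)];print(d['confidence'],rect(Q))
s=bot.get_state();R=np.array(s['orientation']);L=(P-s['tcp_pos'])@R
f=(abs(L[...,0])<.012)&(abs(L[...,1])<.06)&(L[...,2]<.04)
F=L[f];print('finger tip z in tool',np.percentile(F[:,2],[90,98,100]),'y',np.percentile(F[:,1],[1,25,75,99]),len(F))
plan(.453,.073,-19,.02)
E
```

```text
time: 25.7
tcp_pos: [0.4512, 0.073, 0.1171]
orientation: [[0.326, 0.945, -0.003], [0.945, -0.326, -0.0], [-0.001, -0.003, -1.0]]
force: [-0.2, -0.5, -0.2]
opening: 0.0613
grasp_force: 0.0
0.69 c=(0.454,0.072) 98x38 long@69.9
finger tip z in tool [-0.01207342  0.0036645   0.01272726] y [-0.05915143 -0.04366855  0.04458981  0.05914447] 29958
t=25.8 tcp=[0.453 0.073 0.119] yaw=-19.0 tilt=0.1 open=0.061 grip=0 | spin -0.001 rad, travel x -0.0 y -0.1 mm dz(down) 98.8
```

View pics/w5.png

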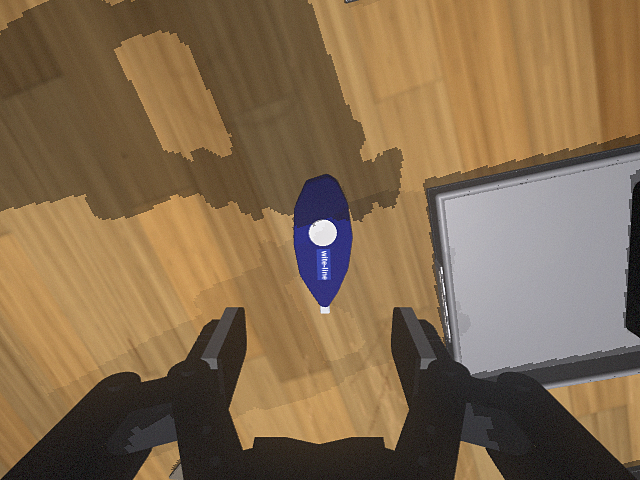

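The roller is at (322,240), centred between the open fingers at (230,340) and (410,340), with its tip towards the robot's right.

```bash
python3 -m handwheel '{"moves":[{"travel":[0,0.001,0.03],"spin":0},{"travel":[0,0,0.03],"spin":0},{"travel":[0,0,0.02],"spin":0},{"travel":[0,0,0.012],"spin":0},{"travel":[0,0,0.008],"spin":0},{"travel":[0,0,0],"spin":0},{"travel":[0,0,0],"spin":0}]}' && python3 -m handwheel '{"moves":[{"travel":[0,0,0],"spin":0},{"travel":[0,0,0],"spin":0},{"travel":[0,0,0],"spin":0},{"travel":[0,0,0],"spin":0},{"travel":[0,0,0],"spin":0},{"travel":[0,0,0],"spin":0},{"travel":[0,0,0],"spin":0}]}' 0 30; python3 -c "
from h import *
plan(.453,.073,-19,.06)"
```

```text
time: 26.5
tcp_pos: [0.4544, 0.0728, 0.0191]
orientation: [[0.326, 0.945, 0.002], [0.945, -0.326, 0.0], [0.001, 0.002, -1.0]]
force: [-0.4, -0.1, 0.1]
opening: 0.0612
grasp_force: 0.0
time: 27.2
tcp_pos: [0.4544, 0.0728, 0.0195]
orientation: [[0.326, 0.945, 0.002], [0.945, -0.326, 0.0], [0.001, 0.002, -1.0]]
force: [-1.3, 0.7, 5.8]
opening: 0.0366
grasp_force: 29.7
t=27.2 tcp=[0.454 0.073 0.019] yaw=-19.0 tilt=0.1 open=0.037 grip=30 | spin -0.000 rad, travel x -0.3 y -1.4 mm dz(down) -40.5
```

```bash
python3 -m handwheel '{"moves":[{"travel":[0,0,-0.01],"spin":0},{"travel":[0,0,-0.02],"spin":0},{"travel":[0,0,-0.03],"spin":-0.07},{"travel":[0,0,-0.03],"spin":-0.08},{"travel":[0,0,-0.03],"spin":-0.08},{"travel":[0,0,-0.02],"spin":-0.065},{"travel":[0,0,-0.01],"spin":0},{"travel":[0,0,0],"spin":0}]}'; python3 -c "
from h import *
x,y=tray('stationery',-.025,-.022);print(x,y)
plan(x,y,-2.2,.0235)"
```

```text
time: 28.0
tcp_pos: [0.4546, 0.0728, 0.1701]
orientation: [[0.038, 0.999, 0.004], [0.999, -0.038, 0.0], [0.0, 0.004, -1.0]]
force: [-0.1, -0.2, -0.4]
opening: 0.0363
grasp_force: 30.2
0.5941738952898091 -0.3080240889338457
t=28.0 tcp=[0.455 0.073 0.17 ] yaw=-2.2 tilt=0.2 open=0.036 grip=30 | spin 0.000 rad, travel x -375.2 y 154.1 mm dz(down) 146.6
```

```bash
python3 -m handwheel '{"moves":[{"travel":[-0.018,0.007,0],"spin":0},{"travel":[-0.032,0.013,0],"spin":0},{"travel":[-0.032,0.013,0],"spin":0},{"travel":[-0.032,0.013,0],"spin":0},{"travel":[-0.032,0.013,0],"spin":0},{"travel":[-0.032,0.013,0],"spin":0},{"travel":[-0.032,0.013,0],"spin":0},{"travel":[-0.032,0.013,0],"spin":0},{"travel":[-0.032,0.013,0],"spin":0},{"travel":[-0.032,0.013,0],"spin":0},{"travel":[-0.032,0.013,0],"spin":0},{"travel":[-0.025,0.012,0],"spin":0},{"travel":[-0.012,0.005,0],"spin":0},{"travel":[0,0,0],"spin":0},{"travel":[0,0,0.03],"spin":0},{"travel":[0,0,0.03],"spin":0},{"travel":[0,0,0.03],"spin":0},{"travel":[0,0,0.01],"spin":0},{"travel":[0,0,0],"spin":0},{"travel":[0,0,0],"spin":0}]}'; python3 - <<'E'
from h import *
x,y=tray('stationery',-.025,-.022)
plan(x,y,-2.2,.0235)
p=bot.camera('wrist');cv2.imwrite('pics/w6.png',p['color'][:,:,::-1])
E
```

```text
time: 30.0
tcp_pos: [0.594, -0.3073, 0.0692]
orientation: [[0.037, 0.999, 0.001], [0.999, -0.037, -0.0], [-0.0, 0.001, -1.0]]
force: [0.3, 0.0, -1.1]
opening: 0.0367
grasp_force: 30.2
t=30.0 tcp=[ 0.594 -0.307  0.069] yaw=-2.1 tilt=0.1 open=0.037 grip=30 | spin 0.002 rad, travel x -0.7 y 0.2 mm dz(down) 45.7
```

View pics/w6.png

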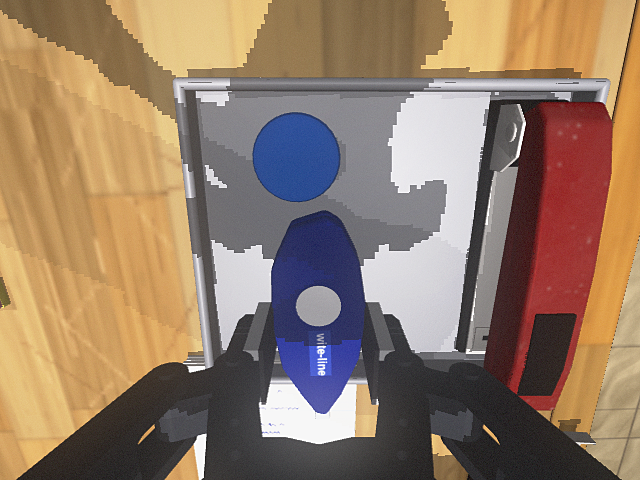

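The roller hangs level at (318,310), with the glue stick standing at (296,157) and the stapler on the right. The end clearances need measuring.

```bash
python3 - <<'E'
from h import *
a=np.radians(-2.2);B=np.array([[np.cos(a),np.sin(a)],[-np.sin(a),np.cos(a)]])
for c in ('wrist','top'):
    p=bot.camera(c);P=cloud(p);xy=(P[...,:2]-T['stationery'][:2])@B.T;x,y=xy[...,0],xy[...,1];z=P[...,2]
    rim=(z>.017)&(z<.027)
    for n,m in [('far y wall',rim&(abs(y-.078)<.015)&(abs(x)<.06)),('near y wall',rim&(abs(y+.078)<.015)&(abs(x)<.06)),('near x wall',rim&(abs(x+.093)<.012)&(abs(y)<.05))]:
        v=(x if 'x' in n else y)[m]
        if len(v):print(c,n,np.round(np.percentile(v,[3,50,97]),4),len(v))
    col=p['color'].astype(int);bl=(col[...,2]>col[...,0]+50)&(abs(x)<.09)&(abs(y)<.09)
    for n,m in [('roller',bl&(z>.035)&(z<.068)),('glue',(z>.08)&(z<.1)&bl)]:
        if m.sum():print(c,n,'y',np.round(np.percentile(y[m],[1,99]),3),'x',np.round(np.percentile(x[m],[1,99]),3))
E
```

```text
wrist far y wall [0.0673 0.076  0.0786] 3638
wrist near y wall [-0.0807 -0.0781 -0.0767] 353
wrist near x wall [-0.088  -0.0851 -0.0833] 2147
wrist roller y [-0.059  0.024] x [-0.041 -0.008]
wrist glue y [0.039 0.063] x [-0.043 -0.02 ]
top far y wall [0.0643 0.0778 0.0803] 92
top near x wall [-0.0922 -0.0891 -0.0859] 88
top roller y [-0.029  0.024] x [-0.042 -0.008]
top glue y [0.041 0.064] x [-0.046 -0.024]
```

```bash
python3 -m handwheel '{"moves":[{"travel":[0.003,0,0.01],"spin":0},{"travel":[0,0,0.015],"spin":0},{"travel":[0,0,0.01],"spin":0},{"travel":[0,0,0.006],"spin":0},{"travel":[0,0,0.003],"spin":0},{"travel":[0,0,0.001],"spin":0},{"travel":[0,0,0],"spin":0},{"travel":[0,0,0],"spin":0}]}'; python3 -c "
from h import *
plan(.594,-.305,-2.2,.0235)"
```

```text
time: 30.95
tcp_pos: [0.5934, -0.3046, 0.0236]
orientation: [[0.037, 0.999, -0.001], [0.999, -0.037, 0.0], [0.0, -0.001, -1.0]]
force: [-2.2, 1.6, 4.2]
opening: 0.0366
grasp_force: 30.6
t=30.9 tcp=[ 0.593 -0.305  0.024] yaw=-2.1 tilt=0.0 open=0.037 grip=31 | spin 0.001 rad, travel x -0.4 y 0.7 mm dz(down) 0.1
```

```bash
python3 -m handwheel '{"moves":[{"travel":[0,0,0],"spin":0},{"travel":[0,0,0],"spin":0},{"travel":[0,0,0],"spin":0},{"travel":[0,0,0],"spin":0},{"travel":[0,0,-0.01],"spin":0},{"travel":[0,0,-0.02],"spin":0},{"travel":[0,0,-0.04],"spin":0},{"travel":[0,0,-0.04],"spin":0},{"travel":[0,0,-0.03],"spin":-0.14},{"travel":[0,0,-0.03],"spin":-0.14},{"travel":[0,0,0],"spin":-0.14},{"travel":[0,0,0],"spin":-0.14},{"travel":[0,0,0],"spin":-0.14},{"travel":[0,0,0],"spin":-0.14},{"travel":[0,0,0],"spin":-0.14},{"travel":[0,0,0],"spin":-0.14},{"travel":[0,0,0],"spin":-0.08},{"travel":[0,0,0],"spin":0}]}' 0.62; python3 -c "
from h import *
plan(.364,.291,66.7,.12)"
```

```text
time: 32.75
tcp_pos: [0.5936, -0.3048, 0.1941]
orientation: [[-0.918, 0.397, 0.001], [0.397, 0.918, -0.0], [-0.001, -0.0, -1.0]]
force: [-0.4, 0.5, 0.5]
opening: 0.0528
grasp_force: 0.0
t=32.8 tcp=[ 0.594 -0.305  0.194] yaw=66.6 tilt=0.0 open=0.053 grip=0 | spin -0.001 rad, travel x 446.6 y 456.3 mm dz(down) 74.1
```

```bash
python3 -m handwheel '{"moves":[{"travel":[0.018,0.018,0],"spin":0},{"travel":[0.028,0.029,0],"spin":0},{"travel":[0.028,0.029,0],"spin":0},{"travel":[0.028,0.029,0],"spin":0},{"travel":[0.028,0.029,0],"spin":0},{"travel":[0.028,0.029,0],"spin":0},{"travel":[0.028,0.029,0],"spin":0},{"travel":[0.028,0.029,0],"spin":0},{"travel":[0.028,0.029,0],"spin":0},{"travel":[0.028,0.029,0],"spin":0},{"travel":[0.028,0.029,0],"spin":0},{"travel":[0.028,0.029,0],"spin":0},{"travel":[0.028,0.029,0],"spin":0},{"travel":[0.028,0.029,0],"spin":0},{"travel":[0.028,0.029,0],"spin":0},{"travel":[0.025,0.025,0.02],"spin":0},{"travel":[0.012,0.008,0.03],"spin":0},{"travel":[0,0,0.02],"spin":0},{"travel":[0,0,0],"spin":0},{"travel":[0,0,0],"spin":0}]}' 0.85
python3 - <<'E'
from h import *
p=bot.camera('wrist');P=cloud(p);cv2.imwrite('pics/w7.png',p['color'][:,:,::-1])
for d in bot.outline_of('wrist','plug')[:1]:
    Q=P[d['region']];Q=Q[(Q[:,2]>.004)&(Q[:,2]<.035)];print(d['confidence'],rect(Q));Q=Q[Q[:,2]>.02];print('top',rect(Q))
plan(.364,.291,66.7,.02)
E
```

```text
time: 34.75
tcp_pos: [0.3646, 0.2921, 0.1237]
orientation: [[-0.918, 0.397, 0.0], [0.397, 0.918, -0.0], [-0.0, -0.0, -1.0]]
force: [0.4, -0.5, 0.1]
opening: 0.0727
grasp_force: 0.0
0.8 c=(0.357,0.295) 68x46 long@-22.7
top c=(0.362,0.293) 58x46 long@-22.7
t=34.9 tcp=[0.366 0.293 0.125] yaw=66.6 tilt=0.2 open=0.073 grip=0 | spin -0.002 rad, travel x 1.0 y -2.1 mm dz(down) 104.8
```

View pics/w7.png

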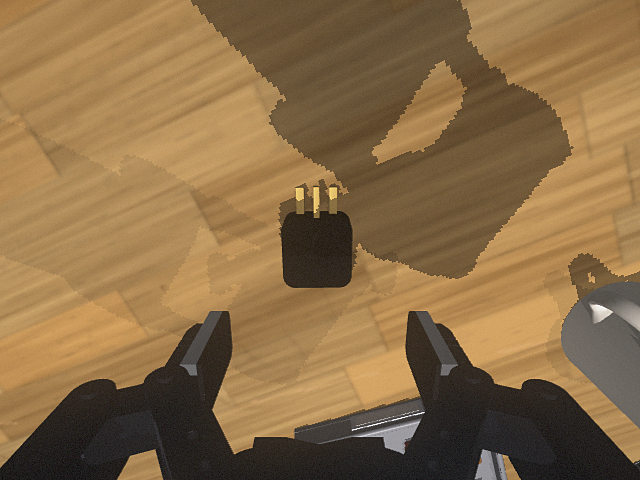

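The plug is at (317,248), pins towards the robot and square with the fingers at (215,340) and (425,340). The mug at (610,340) is clear.

```bash
python3 -m handwheel '{"moves":[{"travel":[0,-0.002,0.03],"spin":0},{"travel":[0,0,0.03],"spin":0},{"travel":[0,0,0.025],"spin":0},{"travel":[0,0,0.012],"spin":0},{"travel":[0,0,0.007],"spin":0},{"travel":[0,0,0],"spin":0},{"travel":[0,0,0],"spin":0}]}' && python3 -m handwheel '{"moves":[{"travel":[0,0,0],"spin":0},{"travel":[0,0,0],"spin":0},{"travel":[0,0,0],"spin":0},{"travel":[0,0,0],"spin":0},{"travel":[0,0,0],"spin":0},{"travel":[0,0,0],"spin":0},{"travel":[0,0,0],"spin":0}]}' 0 50 && python3 -m handwheel '{"moves":[{"travel":[0,0,-0.01],"spin":0},{"travel":[0,0,-0.02],"spin":0},{"travel":[0,0,-0.03],"spin":-0.07},{"travel":[0,0,-0.03],"spin":-0.08},{"travel":[0,0,-0.03],"spin":-0.08},{"travel":[0,0,-0.02],"spin":-0.05},{"travel":[0,0,-0.01],"spin":0},{"travel":[0,0,0],"spin":0}]}'; python3 -c "
from h import *
x,y=tray('charger',-.025,0);print(x,y)
plan(x,y,83,.025)"
```

```text
time: 35.55
tcp_pos: [0.3647, 0.2909, 0.0203]
orientation: [[-0.918, 0.397, 0.002], [0.397, 0.918, 0.001], [-0.001, 0.002, -1.0]]
force: [0.0, -0.6, 0.6]
opening: 0.0728
grasp_force: 0.0
time: 36.25
tcp_pos: [0.3647, 0.291, 0.0205]
orientation: [[-0.918, 0.397, 0.002], [0.397, 0.918, 0.001], [-0.001, 0.002, -1.0]]
force: [0.2, 0.2, 6.1]
opening: 0.0451
grasp_force: 52.6
time: 37.05
tcp_pos: [0.3644, 0.2908, 0.1708]
orientation: [[-0.992, 0.128, 0.003], [0.128, 0.992, 0.002], [-0.003, 0.002, -1.0]]
force: [1.2, 0.2, -0.5]
opening: 0.045
grasp_force: 51.7
0.5901863462089669 4.6733585128687014e-05
t=37.0 tcp=[0.364 0.291 0.171] yaw=82.6 tilt=0.2 open=0.045 grip=52 | spin -0.007 rad, travel x -259.5 y -261.1 mm dz(down) 145.8
```

```bash
python3 -m handwheel '{"moves":[{"travel":[-0.014,-0.014,0],"spin":-0.007},{"travel":[-0.024,-0.024,0],"spin":0},{"travel":[-0.024,-0.024,0],"spin":0},{"travel":[-0.024,-0.024,0],"spin":0},{"travel":[-0.024,-0.024,0],"spin":0},{"travel":[-0.024,-0.024,0],"spin":0},{"travel":[-0.024,-0.024,0],"spin":0},{"travel":[-0.024,-0.024,0],"spin":0},{"travel":[-0.024,-0.024,0],"spin":0},{"travel":[-0.024,-0.024,0],"spin":0},{"travel":[-0.02,-0.021,0],"spin":0},{"travel":[-0.01,-0.01,0],"spin":0},{"travel":[0,0,0],"spin":0},{"travel":[0,0,0.03],"spin":0},{"travel":[0,0,0.03],"spin":0},{"travel":[0,0,0.03],"spin":0},{"travel":[0,0,0.01],"spin":0},{"travel":[0,0,0],"spin":0},{"travel":[0,0,0],"spin":0}]}'; python3 - <<'E'
from h import *
x,y=tray('charger',-.025,0)
plan(x,y,83,.0245)
p=bot.camera('wrist');cv2.imwrite('pics/w8.png',p['color'][:,:,::-1])
E
```

```text
time: 38.95
tcp_pos: [0.5905, 0.0004, 0.0701]
orientation: [[-0.993, 0.12, 0.001], [0.12, 0.993, 0.0], [-0.001, 0.0, -1.0]]
force: [0.9, -0.7, -0.4]
opening: 0.0446
grasp_force: 51.7
t=39.0 tcp=[0.591 0.    0.07 ] yaw=83.1 tilt=0.0 open=0.045 grip=52 | spin 0.002 rad, travel x 0.3 y -0.4 mm dz(down) 45.6
```

View pics/w8.png

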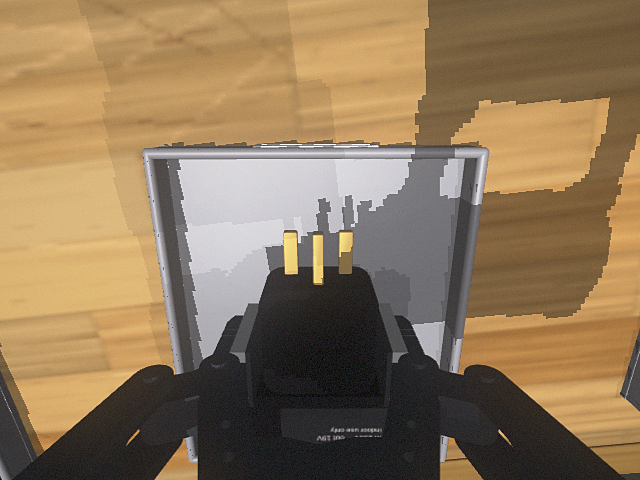

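The plug is level and centred in the charger tray at (318,330), pins at (318,255) well inside the near wall. The brick behind it is clear.

```bash
python3 -m handwheel '{"moves":[{"travel":[0,0,0.015],"spin":0},{"travel":[0,0,0.013],"spin":0},{"travel":[0,0,0.01],"spin":0},{"travel":[0,0,0.005],"spin":0},{"travel":[0,0,0.002],"spin":0},{"travel":[0,0,0],"spin":0},{"travel":[0,0,0],"spin":0}]}' && python3 -m handwheel '{"moves":[{"travel":[0,0,0],"spin":0},{"travel":[0,0,0],"spin":0},{"travel":[0,0,0],"spin":0},{"travel":[0,0,0],"spin":0},{"travel":[0,0,-0.01],"spin":0},{"travel":[0,0,-0.02],"spin":0},{"travel":[0,0,-0.04],"spin":0},{"travel":[0,0,-0.04],"spin":0},{"travel":[0.02,0,-0.03],"spin":0},{"travel":[0.04,0,-0.03],"spin":0},{"travel":[0.04,0,-0.02],"spin":0},{"travel":[0.04,0,0],"spin":0},{"travel":[0.04,0,0],"spin":0},{"travel":[0.02,0,0],"spin":0},{"travel":[0,0,0],"spin":0},{"travel":[0,0,0],"spin":0}]}' 0.68
python3 - <<'E'
from h import *
for c in('scene','top'):
    p=bot.camera(c);cv2.imwrite(f'pics/{c}9.png',p['color'][:,:,::-1])
cv2.imwrite('pics/top9c.png',cv2.resize(p['color'][130:330,140:500,::-1],(800,444),interpolation=cv2.INTER_CUBIC))
p=cv2.imread('pics/scene9.png');cv2.imwrite('pics/scene9c.png',cv2.resize(p[160:360,190:550],(800,444),interpolation=cv2.INTER_CUBIC))
E
```

```text
time: 39.7
tcp_pos: [0.5897, -0.0003, 0.0246]
orientation: [[-0.993, 0.121, -0.002], [0.121, 0.993, 0.0], [0.002, -0.0, -1.0]]
force: [-2.5, -0.0, 5.7]
opening: 0.045
grasp_force: 52.4
time: 41.3
tcp_pos: [0.3925, 0.0238, 0.2153]
orientation: [[-0.993, 0.12, 0.003], [0.12, 0.993, -0.0], [-0.003, 0.0, -1.0]]
force: [-0.2, 0.4, 0.8]
opening: 0.058
grasp_force: 0.0
```

View pics/top9c.png

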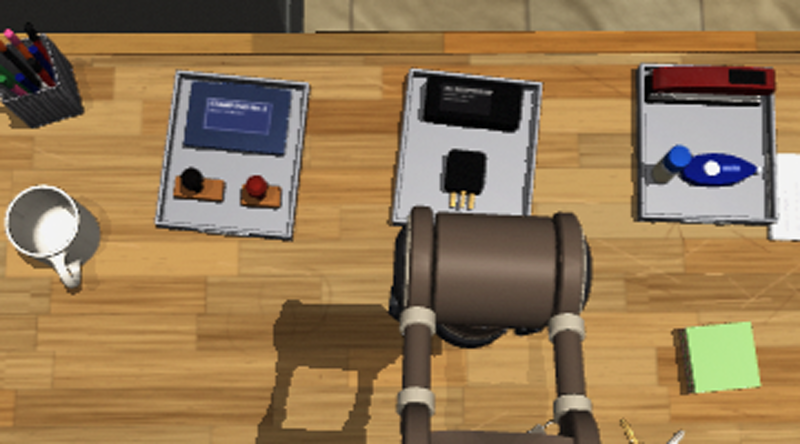

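View pics/scene9c.png

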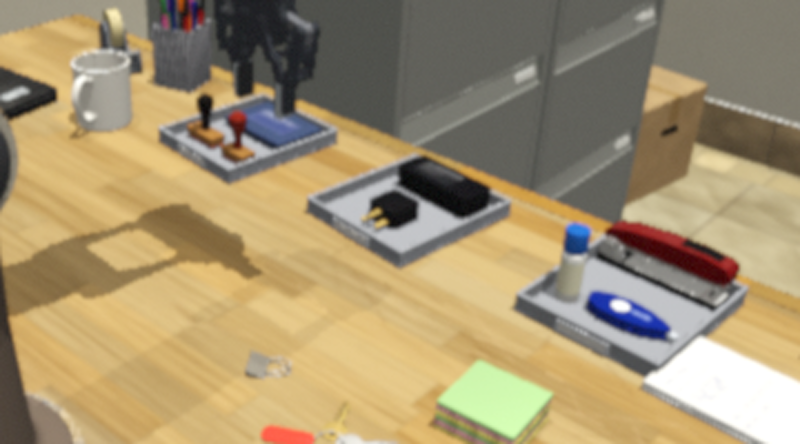

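Both views show all five things correctly placed: stamps upright at (200,187) and (262,190), plug flat at (465,175), glue upright at (675,160) and roller flat at (717,170). The mug and the sticky notes have not moved.

```bash
python3 -c "
from station import bot
print(bot.finish_job())"
```

```text
the job is handed in; nothing more can be done
None
```

The job is handed in after about 41 s: both stamps stand in the ink-pad tray, the glue stick stands and the roller lies in the stapler tray, the plug lies in the charger tray, and the mug and sticky notes were left alone.

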